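Swing out the folding hook and hang up the tape roll

TASK

Swing the steel folding hook on the plywood panel all the way out, so that it stands square to the panel. Then take the roll of masking tape out of its wooden rest and hang it on the hook's arm, between the panel and the upturned pin; let go and leave it hanging still.

Things in the scene. Friction and masses are not known exactly. Their poses are not given: they have to be found in the camera images.
- hook (a joint): Folding steel hook on the upright plywood panel; swings about an upright hinge on the panel's front. Radians: 0 = folded flat along the panel, arm pointing right as seen from the robot; grows as it swings out toward the robot; 1.57 = square to the panel, at its stop. Stiff: stays where left; about 0.5 N at the pin moves it.
- hook_hinge (a point): Point on the hook's hinge axis, level with the arm's centre line, 180 mm above the table. Fixed to the panel, 30 mm in front of its front face: x axis points straight into the panel (away from the robot), y along the panel to the left, z up. The unfolded arm points along -x. Panel: 270 mm wide, 18 mm thick, top edge 190 mm above the table.
- hook_pin (a point): Top of the upturned round pin at the hook's free end. The arm is a straight level round bar 9 mm thick, 130 mm from hinge axis to pin axis; the pin is 9 mm thick, its top 30.5 mm above the arm's centre line. Its axes turn with the hook: z up, y from pin toward hinge.
- tape_center (a point): Centre of the roll of cream masking tape (body tape). It stands on edge, 60 mm above the table, in a 30 mm wide slot of a wooden rest with cheeks 30 mm high. Its z axis is the ring's level axis, through the hole; the hole looks 78 mm wide but count on 54 mm. Hung as it stands, not rolled about its axis, the centre lies about 30 mm below the arm's centre line.
- tape: The same roll: a ring of 104 mm outer diameter, 24 mm wide, 90 g; this origin is on its axis at one flat side. Its top, 112 mm above the table, can be pinched across the width from above. Keep fingertips within about 14 mm of the top of the rim: deeper ones come down on the hook's arm when the roll is hung.
Things that resemble listed ones, but are neither listed nor needed, are in the scene too. What is shaped like the tape but pink or yellow is not meant.

How it is judged:
On the way, in this order (a step that is already met when the one before it is completed fails the run):
1. the hook is swung out square to the panel, the roll still in its rest (value of joint hook above 1.36 rad and distance of tape_center from where it was at the start of the episode below 0.03 m), for 0.2 s.
2. the roll is lifted clear of its rest (height (world z) of tape_center above 0.1 m), for 0.1 s.
At the end, for the whole second after the job is handed in: The hook is out (joint over 1.3 rad) and the roll hangs on its arm, between the hinge and the upturned pin (its centre 12 to 125 mm from the pin along the arm, within 25 mm of the arm sideways, 14 to 50 mm below the arm's centre line), its weight on the hook, at rest (under 0.08 m/s) (value of joint hook above 1.3 rad and y of tape_center in the frame of hook_pin between 0.012 and 0.125 m and x of tape_center in the frame of hook_pin between -0.025 and 0.025 m and z of tape_center in the frame of hook_pin between -0.08 and -0.045 m and contact force between tape and hook above 0.3 N and linear speed of tape below 0.08 m/s); the robot touches nothing.
It also fails if it takes over 64 s, if anything falls off the work surface, if the arm or the gripper's body presses on something with over 40 N, if the wrist force passes 120 N, or if a joint passes its speed limit or range.

ROBOT

A 6-joint arm with a two-finger parallel gripper is mounted at the origin on the work surface; the furniture and walls round the work are solid. World frame = base frame: x ahead of the robot, y to its left, z up, the work surface at z = 0. Lengths are in m, angles in rad, forces in N, time in s.
With the tool pointing down it reaches from about 0.35 to 0.775 m from the base axis. Payload 5.5 kg.
Tool frame: the origin (TCP) lies between the finger pads; the fingertips stand 8 mm ahead of it and the grasp point (between the pads) lies 11 mm behind it; z points along the fingers, y is the line along which they close (so a half turn about z gives the same grasp; the last joint's range is limited). The gripper opens to 85 mm and grips with 20 to 120 N. Pads are 22 mm wide; open, the fingers measure 114 mm over their backs; the gripper's body (76 mm by 85 mm) begins 54 mm behind the grasp point. The pads swing forward as they close: fully open they stand 13 mm farther back than shut.
Start: joints at [-1.439, 0.313, 0.046, 1.304, 0, 1.431], TCP at [0.154, -0.554, 0.239] pointing down, gripper open.
Joint ranges: [-2.76, 2.76], [-0.86, 1.69], [-1.03, 1.26], [-2.2, 2.34], [-1.47, 1.5], [-3.14, 3.14]. Speed limits (rad/s): [2.57, 2.57, 3.14, 3.14, 3.14, 3.14].

INTERFACE

Orientations are given as a unit quaternion [w, x, y, z].
In Python, from workcell import status, vision, job gives the robot as it stands. The module is installed in compiled form; this text tells all that it offers.
- The arm moves only by the tool apply_moves, never from a script. Its argument "moves" is one flat list of numbers, 6 for each row, row after row: the shift along the world's x, y, z in units of 25 mm (1.0 is 25 mm), then the turn, a rotation vector about the world's x, y, z in rad. In form: [x, y, z, rx, ry, rz, x, y, z, rx, ry, rz, ...]. A call has 1 to 20 rows; each row is the pose to reach, as a shift and turn from the pose commanded when the call began; what a row does not reach only later rows make up. A row lasts 1/12 s, in which the tool goes at most 41.7 mm and 7.16 degrees, less where a joint would pass 70% of its speed; a pose out of reach is approached as far as the arm can. A call with a gripper value outside its range is refused whole. "claw" is the opening in per cent of the stroke, from 0 (shut) to 100 (fully open), set as the call begins (left out, the last holds). The fingers move at their own pace and stop on an object; "newtons" is the grip in N (left out, the last holds). Time passes only in rows, so rows that repeat a pose let the fingers close. It gives the time, the measured TCP pose, the force, the opening and the grip force at its end, in the units of the state.
- status.get_state(): the state, without advancing time (a new reading comes with each control period).
- vision.read_camera(name): name is "scene" or "top"; returns a dict with "image" (420x560x3 uint8, blue, green, red), "camera_matrix" (3x3 intrinsics, pixels), "dist_coeffs" ([k1, k2, p1, p2, k3] as OpenCV has them; the pictures are not rectified), "camera_from_world" (4x4, takes a point from world to camera coordinates). Camera axes: x right, y down, z forward; pixel columns grow to the right and rows downward; lengths in m; the calibration is good to about 2 mm. A picture is of the moment at which its call begins. There is no depth.
- job.hand_in(): hands the job in; it is judged then, once.
The state is a dict: "clock": time; "joint_pos": joint angles; "qvel": joint speeds; "tau": joint torques, N m; "tcp_pos": TCP position; "orientation": TCP orientation; "wrist_force": force on the tool from outside, world axes, zero at the start; "ft_torque": the same for the moment, N m; "finger_gap": finger opening in m; "grip_force": force on a finger pad.
Only numpy, scipy, OpenCV 4.12 (cv2) and the standard library are available. Lean on these libraries where they do the work, as an engineer would, in place of code of your own. Each camera call takes 0.05 s, during which the arm holds its last target. There are 200 camera calls.

## Working session

There is one attempt and no reset: what is moved stays moved. The work goes in short steps, Python scripts to look and compute and a tool call to move; the robot and the scene stay as the last step left them, time stands still between calls to the robot, and variables do not carry over. Pictures are saved under pics/ and viewed, at most 10 in all, crops included, and the job is handed in when it is done.

Besides the shell and the picture viewer there is one more tool, called after ">>>" as name(argument=value, ...) on one line, values as JSON. apply_moves: Moves the arm, as the interface text tells. Its arguments: {"type":"object","properties":{"moves":{"type":"array","items":{"type":"number"}},"claw":{"type":"number"},"newtons":{"type":"number"}},"required":["moves"]}

```bash
mkdir -p pics
cat > h.py <<'E'
import numpy as np, cv2
from workcell import status, vision, job
def cam(n):
    d=vision.read_camera(n); return {k:np.array(v) for k,v in d.items()}
def ray(d,uv):
    p=cv2.undistortPoints(np.array([[uv]],float),d['camera_matrix'],d['dist_coeffs'])[0,0]
    T=d['camera_from_world'];R=T[:3,:3];c=-R.T@T[:3,3]
    v=R.T@np.array([p[0],p[1],1]);return c,v/np.linalg.norm(v)
def onz(d,uv,z):
    c,v=ray(d,uv);return c+v*(z-c[2])/v[2]
def tri(rs):
    A=sum(np.eye(3)-np.outer(v,v) for c,v in rs);b=sum((np.eye(3)-np.outer(v,v))@c for c,v in rs)
    return np.linalg.solve(A,b)
def proj(d,P):
    T=d['camera_from_world'];r,_=cv2.Rodrigues(T[:3,:3])
    return cv2.projectPoints(np.array(P,float).reshape(-1,3),r,T[:3,3],d['camera_matrix'],d['dist_coeffs'])[0][:,0]
E
python3 - <<'E'
from h import *
import pickle
o={}
for n in('scene','top'):
    d=cam(n);o[n]=d;cv2.imwrite(f'pics/{n}0.png',d['image'])
    T=d['camera_from_world'];print(n,-T[:3,:3].T@T[:3,3],T[2,:3])
pickle.dump(o,open('o.pkl','wb'))
s=status.get_state();print(s['tcp_pos'],s['orientation'],s['clock'])
E
```

```text
scene [0.04850356 0.66741504 0.78060648] [ 0.41042998 -0.615503   -0.67283229]
top [0.36309261 0.07275592 1.32389261] [ 0.06714153  0.00709646 -0.99771822]
[ 0.1543137  -0.55344209  0.23847777] [-8.32255591e-04  9.90777651e-01  1.35495213e-01  1.13140864e-05] 0.1
```

View pics/scene0.png

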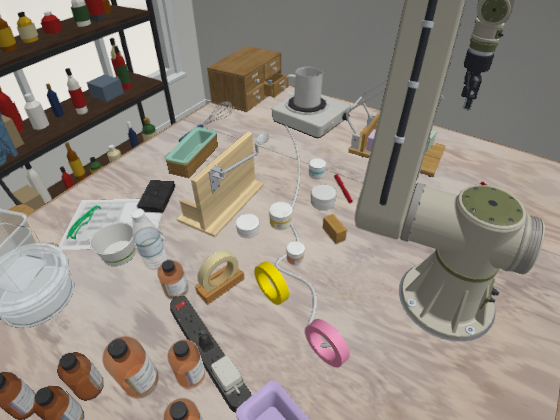

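View pics/top0.png

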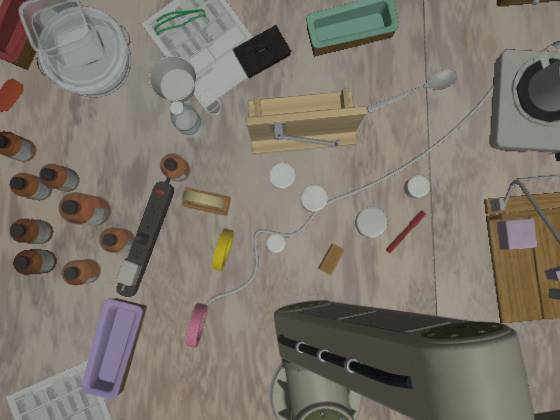

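The scene view shows the panel with its hook (hinge near 215,180, tip near 257,152) and the tape in its rest near (218,270). The top view shows the hinge near (278,128), the pin near (337,143) and the tape near (206,201). I'll enlarge these areas.

Run:
```python
from h import *
import pickle
o=pickle.load(open('o.pkl','rb'))
a=o['scene']['image'][120:320,170:300];b=o['top']['image'][80:230,170:380]
a=cv2.resize(a,None,fx=3,fy=3,interpolation=cv2.INTER_CUBIC);b=cv2.resize(b,None,fx=3,fy=3,interpolation=cv2.INTER_CUBIC)
cv2.imwrite('pics/a1.png',a);cv2.imwrite('pics/b1.png',b)
```

```text
(no output)
```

View pics/a1.png

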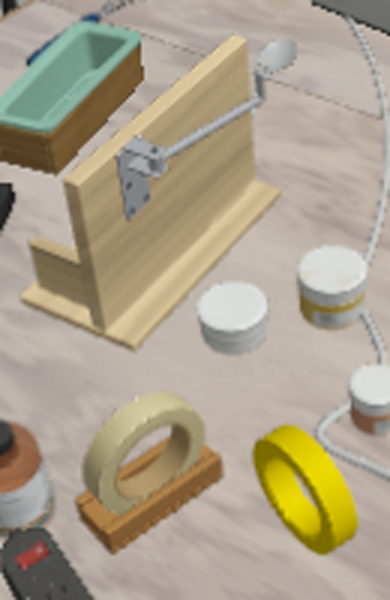

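View pics/b1.png

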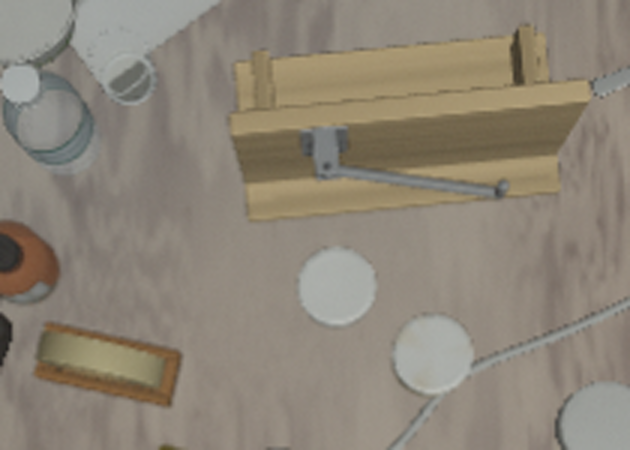

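Run:
```python
from h import *
import pickle
np.set_printoptions(precision=4,suppress=True)
o=pickle.load(open('o.pkl','rb'));S,T=o['scene'],o['top']
A=lambda x,y:(170+(x-1)/3,120+(y-1)/3)
B=lambda x,y:(170+(x-1)/3,80+(y-1)/3)
p=tri([ray(S,A(261,73)),ray(T,B(503,187))]);print('pin top',p, onz(T,B(503,187),.2105),onz(S,A(261,73),.2105))
print('hinge',onz(T,B(328,168),.19),onz(S,A(152,160),.19),tri([ray(S,A(152,160)),ray(T,B(328,168))]))
L=onz(T,B(235,132),.19);R=onz(T,B(588,98),.19);print('front edge',L,R,np.linalg.norm(L-R))
L2=onz(S,A(82,186),.19);R2=onz(S,A(250,40),.19);print('scene',L2,R2,np.linalg.norm(L2-R2))
n=(R-L)[:2];print('panel ang(deg) of R-L',np.degrees(np.arctan2(n[1],n[0])))
# rest: cheek tops
for z in(.03,):
  q=[onz(T,B(*c),z) for c in((46,325),(182,352),(170,405),(37,377))];print('rest',np.array(q),np.mean(q,0))
  for a,b in((0,1),(3,2)):
    v=q[b]-q[a];print(np.degrees(np.arctan2(v[1],v[0])),np.linalg.norm(v))
def mask(im,roi):
  h=cv2.cvtColor(im,cv2.COLOR_BGR2HSV);m=np.zeros(im.shape[:2],np.uint8);x0,y0,x1,y1=roi
  m[y0:y1,x0:x1]=cv2.inRange(h,(20,45,90),(35,130,255))[y0:y1,x0:x1]
  n,l,st,_=cv2.connectedComponentsWithStats(m);k=1+np.argmax(st[1:,4]);return (l==k).astype(np.uint8)
mt=mask(T['image'],(178,183,235,218));ms=mask(S['image'],(192,245,245,295))
for nm,m,d in(('top',mt,T),('scene',ms,S)):
  c=max(cv2.findContours(m,0,cv2.CHAIN_APPROX_NONE)[0],key=cv2.contourArea)
  print(nm,cv2.boundingRect(c),cv2.minAreaRect(c))
  bx=cv2.boxPoints(cv2.minAreaRect(c))
  if nm=='top':print(np.array([onz(d,x,.10) for x in bx]),onz(d,bx.mean(0),.10))
# tape centre tri: ring hole centre in scene approx A(147,452)
```

```text
pin top [ 0.5941 -0.0531  0.208 ] [ 0.5938 -0.0527  0.2105] [ 0.5915 -0.05    0.2105]
hinge [0.6161 0.0742 0.19  ] [0.6107 0.0864 0.19  ] [0.6198 0.075  0.1791]
front edge [0.6451 0.1426 0.19  ] [ 0.6626 -0.1199  0.19  ] 0.2631044008723851
scene [0.6376 0.1461 0.19  ] [ 0.6553 -0.1192  0.19  ] 0.2658331775087576
panel ang(deg) of R-L -86.17649777975416
rest [[0.5246 0.3154 0.03  ]
 [0.4987 0.2015 0.03  ]
 [0.4542 0.2125 0.03  ]
 [0.4809 0.3236 0.03  ]] [0.4896 0.2632 0.03  ]
-102.81352904503261 0.11684896866484587
-103.46867993573733 0.11430028443305501
top (182, 191, 43, 18) ((203.11764526367188, 198.97059631347656), (42.084510803222656, 11.605780601501465), 12.52880859375)
[[0.4871 0.3115 0.1   ]
 [0.5142 0.3051 0.1   ]
 [0.4896 0.2075 0.1   ]
 [0.4626 0.214  0.1   ]] [0.4884 0.2595 0.1   ]
scene (198, 250, 40, 42) ((216.6660614013672, 268.7811279296875), (29.233251571655273, 44.61002731323242), 55.61965560913086)
```

>>> apply_moves(moves=[0,0,4,0,0,0,0,0,4,0,0,0.1,0,0,4,0,0,0.2,6,9,4,0,0,0.35,6,9,4,0,0,0.5,6,9,4,0,0,0.6,6,9,4,0,0,0.7,6,9,4,0,0,0.8,6,9,4,0,0,0.9,6,9,4,0,0,1.0,12,17,4,0,0,1.1,12,17,4,0,0,1.2,12,17,4,0,0,1.3,12,17,4,0,0,1.365,12,17,4,0,0,1.365,12,17,4,0,0,1.365,19,21.4,3,0,0,1.365,19,21.4,2,0,0,1.365,19,21.4,1.5,0,0,1.365,19,21.4,1.5,0,0,1.365], claw=0, newtons=30)

```text
clock: 1.77
tcp_pos: [0.591, -0.0422, 0.2938]
orientation: [0.0, 0.683, 0.73, 0.0]
wrist_force: [0.5, -0.8, 0.2]
finger_gap: -0.0001
grip_force: 0.0
```

>>> apply_moves(moves=[1.4,0.8,-1,0,0,0,1.4,0.8,-1,0,0,0,1.4,0.8,-1,0,0,0,1.4,0.8,-1,0,0,0])

```text
clock: 2.1
tcp_pos: [0.6238, -0.0238, 0.2685]
orientation: [-0.001, 0.683, 0.73, -0.001]
wrist_force: [-0.7, -0.6, -0.2]
finger_gap: 0.0003
grip_force: 0.0
```

Run:
```python
from h import *
s=status.get_state();print(s['tcp_pos'],s['orientation'])
a=cam('scene');b=cam('top')
a=cv2.resize(a['image'][80:280,180:310],None,fx=3,fy=3);b=cv2.resize(b['image'][80:230,240:380],None,fx=2.8,fy=4)
cv2.imwrite('pics/c1.png',np.hstack([a,cv2.resize(b,(400,600))]))
```

```text
[ 0.62379802 -0.02384798  0.26853202] [-0.00095471  0.6831657   0.73026229 -0.0008397 ]
```

View pics/c1.png

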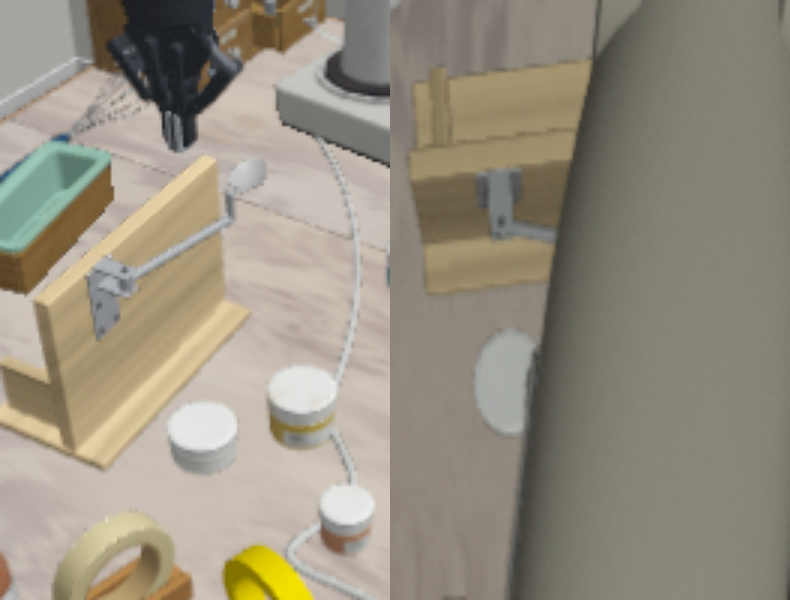

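>>> apply_moves(moves=[0.16,0,-1,0,0,0,0.16,0,-2,0,0,0,0.16,0,-3,0,0,0,0.16,0,-3.8,0,0,0,0.16,0,-3.8,0,0,0])

```text
clock: 2.62
tcp_pos: [0.6256, -0.0248, 0.1718]
orientation: [-0.002, 0.684, 0.729, -0.001]
wrist_force: [-0.1, 0.7, -1.0]
finger_gap: -0.0003
grip_force: 0.0
```

>>> apply_moves(moves=[-0.4,0,0,0,0,0,-0.8,0,0,0,0,0,-1.17,0.06,0,0,0,0,-1.55,0.2,0,0,0,0,-1.93,0.3,0,0,0,0,-2.3,0.48,0,0,0,0,-2.63,0.7,0,0,0,0,-2.95,0.95,0,0,0,0,-3.28,1.27,0,0,0,0,-3.6,1.7,0,0,0,0,-3.9,2.17,0,0,0,0,-4.02,2.5,0,0,0,0,-4.14,2.8,0,0,0,0,-4.14,2.8,0,0,0,0])

```text
clock: 3.78
tcp_pos: [0.5241, 0.0479, 0.1742]
orientation: [-0.0, 0.683, 0.731, -0.0]
wrist_force: [0.4, 0.8, -0.0]
finger_gap: 0.0001
grip_force: 0.0
```

>>> apply_moves(moves=[0,0.1,0,0,0,0,0,0.2,0,0,0,0,0,0.3,0,0,0,0,0,0.3,0,0,0,0])

```text
clock: 4.12
tcp_pos: [0.5251, 0.0534, 0.174]
orientation: [0.0, 0.683, 0.73, -0.0]
wrist_force: [-0.0, -0.2, 0.3]
finger_gap: 0.0001
grip_force: 0.4
```

>>> apply_moves(moves=[0,0.1,0,0,0,0,0,0.2,0,0,0,0,0,0.3,0,0,0,0,0,0.3,0,0,0,0])

```text
clock: 4.45
tcp_pos: [0.525, 0.0543, 0.1742]
orientation: [0.005, 0.685, 0.728, -0.006]
wrist_force: [-2.2, -25.2, 0.7]
finger_gap: 0.0
grip_force: 12.4
```

Run:
```python
from h import *
a=cam('scene');b=cam('top')
a=cv2.resize(a['image'][80:280,180:310],None,fx=3,fy=3);b=cv2.resize(b['image'][80:230,240:380],(400,600))
cv2.imwrite('pics/d1.png',np.hstack([a,b]))
```

```text
(no output)
```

View pics/d1.png

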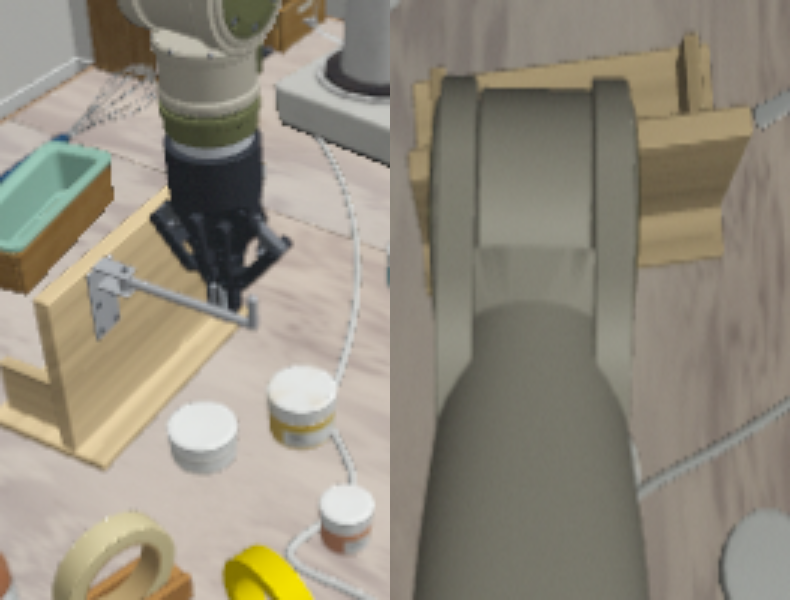

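>>> apply_moves(moves=[0,-0.5,0,0,0,0,0,-1,0,0,0,0,0,-1,1,0,0,0,0,-1,2.5,0,0,0,0,-1,4,0,0,0,0,-1,4,0,0,0,-4,0,4,0,0,0,-4,2,4,0,0,0,-4,3,4,0,0,0,-4,4,4,0,0,0,-4,4,4,0,0,0,-4,4,4,0,0,0], claw=65)

```text
clock: 5.55
tcp_pos: [0.4244, 0.1631, 0.2746]
orientation: [-0.0, 0.682, 0.732, 0.001]
wrist_force: [0.6, -0.1, 0.3]
finger_gap: 0.0557
grip_force: 0.0
```

Run:
```python
from h import *
import pickle
np.set_printoptions(precision=4,suppress=True)
o=pickle.load(open('o.pkl','rb'));S,T=o['scene'],o['top']
c=np.array([.489,.262,.060]);a=np.array([np.cos(-.229),np.sin(-.229),0]);t=np.array([-a[1],a[0],0]);z=np.array([0,0,1])
f=np.linspace(0,2*np.pi,180)
P=np.array([c+k*a*.012+.052*(np.cos(x)*t+np.sin(x)*z) for k in(-1,1) for x in f])
for d in(S,T):
  q=proj(d,P);print(q.min(0),q.max(0))
print('obs scene 198-238,250-292  top 182-225,191-209')
s=cam('scene');t=cam('top');pickle.dump((s,t),open('o2.pkl','wb'))
A=cv2.resize(s['image'][120:320,170:300],None,fx=3,fy=3,interpolation=cv2.INTER_CUBIC);B=cv2.resize(t['image'][90:230,170:303],(400,421),interpolation=cv2.INTER_CUBIC)
B=np.vstack([B,np.zeros((179,400,3),np.uint8)]);cv2.imwrite('pics/e1.png',np.hstack([A,B]))
```

```text
[198.1563 249.0794] [239.0546 290.9228]
[182.5251 190.7369] [226.4016 209.6032]
obs scene 198-238,250-292  top 182-225,191-209
```

View pics/e1.png

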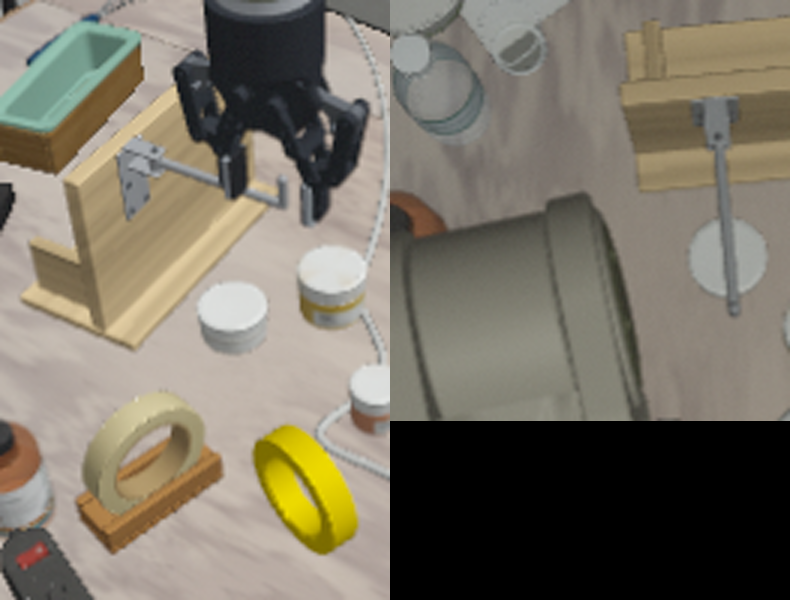

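>>> apply_moves(moves=[1,1.5,0,0,0,-0.1,2,3,0,0,0,-0.2,2.58,3.96,-1,0,0,-0.295,2.58,3.96,-2,0,0,-0.295,2.58,3.96,-4,0,0,-0.295,2.58,3.96,-4,0,0,-0.295,2.58,3.96,-4,0,0,-0.295])

```text
clock: 6.23
tcp_pos: [0.4878, 0.2576, 0.1707]
orientation: [-0.001, 0.784, 0.621, -0.004]
wrist_force: [-0.2, 0.4, 0.2]
finger_gap: 0.0554
grip_force: 0.0
```

Run:
```python
from h import *
import pickle
np.set_printoptions(precision=4,suppress=True)
S,T=pickle.load(open('o2.pkl','rb'))
A=lambda x,y:(170+(x-1)/3,120+(y-1)/3)
B=lambda x,y:(170+(x-390-1)/3.0075,90+(y-1)/3.0075)
print('pin',tri([ray(S,A(283,179)),ray(T,B(734,307))]),onz(T,B(734,307),.2105),onz(S,A(283,179),.2105))
for p in((721,175),(724,215),(728,260)): print('arm',onz(T,B(*p),.1845))
s=status.get_state();print(s['tcp_pos'],s['orientation'])
```

```text
pin [0.4879 0.0661 0.2068] [0.488  0.0665 0.2105] [0.4844 0.0697 0.2105]
arm [0.5898 0.0733 0.1845]
arm [0.5598 0.0719 0.1845]
arm [0.5261 0.0698 0.1845]
[0.4878 0.2576 0.1707] [-0.0013  0.784   0.6208 -0.0039]
```

>>> apply_moves(moves=[0.05,0.17,-0.8,0,0,0,0.05,0.17,-1.6,0,0,0,0.05,0.17,-2.2,0,0,0,0.05,0.17,-2.5,0,0,0,0.05,0.17,-2.5,0,0,0,0.05,0.17,-2.5,0,0,0])

```text
clock: 6.73
tcp_pos: [0.492, 0.2639, 0.1135]
orientation: [0.0, 0.784, 0.621, 0.001]
wrist_force: [-0.8, -0.5, 0.4]
finger_gap: 0.0553
grip_force: 0.0
```

>>> apply_moves(moves=[0,0,0,0,0,0,0,0,0,0,0,0,0,0,0,0,0,0,0,0,0,0,0,0,0,0,0,0,0,0,0,0,0,0,0,0,0,0,0,0,0,0,0,0,0,0,0,0], claw=0, newtons=40)

```text
clock: 7.4
tcp_pos: [0.4918, 0.2648, 0.1134]
orientation: [0.001, 0.783, 0.622, 0.001]
wrist_force: [-0.7, 0.3, 5.9]
finger_gap: 0.0226
grip_force: 39.3
```

>>> apply_moves(moves=[0,0,0,0,0,0,0,0,0,0,0,0,0,0,0,0,0,0,0,0,0,0,0,0,-0.04,-0.08,-0.2,0,0,0,-0.04,-0.08,-0.2,0,0,0,-0.04,-0.08,-0.2,0,0,0], claw=65)

```text
clock: 7.98
tcp_pos: [0.4892, 0.262, 0.1061]
orientation: [-0.0, 0.783, 0.622, -0.001]
wrist_force: [-0.6, 0.3, 0.6]
finger_gap: 0.0554
grip_force: 0.0
```

>>> apply_moves(moves=[0,0,0,0,0,0,0,0,0,0,0,0,0,0,0,0,0,0,0,0,0,0,0,0,0,0,0,0,0,0,0,0,0,0,0,0,0,0,0,0,0,0,0,0,0,0,0,0], claw=0)

```text
clock: 8.65
tcp_pos: [0.49, 0.2624, 0.107]
orientation: [0.0, 0.783, 0.622, 0.0]
wrist_force: [1.0, 0.8, 1.5]
finger_gap: 0.0226
grip_force: 41.2
```

>>> apply_moves(moves=[0,0,1,0,0,0,0,0,2,0,0,0,0,0,3,0,0,0,0,0,4,0,0,0,0,0,5,0,0,0,0,0,6,0,0,0,-1.5,-1,6,0,0,0.1,-2.52,-2,6,0,0,0.2,-2.52,-3,6,0,0,0.29,-2.52,-4,6,0,0,0.29,-2.52,-5,6,0,0,0.29,-2.52,-6,6,0,0,0.29,-2.52,-7,6,0,0,0.29,-2.52,-7.94,6,0,0,0.29,-2.52,-7.94,5.4,0,0,0.29,-2.52,-7.94,5.4,0,0,0.29,-2.52,-7.94,5.4,0,0,0.29])

```text
clock: 10.07
tcp_pos: [0.4259, 0.0637, 0.2412]
orientation: [-0.001, 0.685, 0.728, -0.001]
wrist_force: [0.3, -0.2, -0.9]
finger_gap: 0.0228
grip_force: 40.9
```

Run:
```python
from h import *
import pickle
s=status.get_state();print(s['tcp_pos'],s['orientation'],s['finger_gap'],s['clock'])
s=cam('scene');t=cam('top');pickle.dump((s,t),open('o3.pkl','wb'))
A=cv2.resize(s['image'][120:300,180:310],(433,600),interpolation=cv2.INTER_CUBIC);B=cv2.resize(t['image'][90:240,240:330],(360,600),interpolation=cv2.INTER_CUBIC)
cv2.imwrite('pics/f1.png',np.hstack([A,B]))
```

```text
[0.42591845 0.06367761 0.24118083] [-9.01275071e-04  6.85487236e-01  7.28083818e-01 -6.24683362e-04] 0.022757871323942847 10.0667
```

View pics/f1.png

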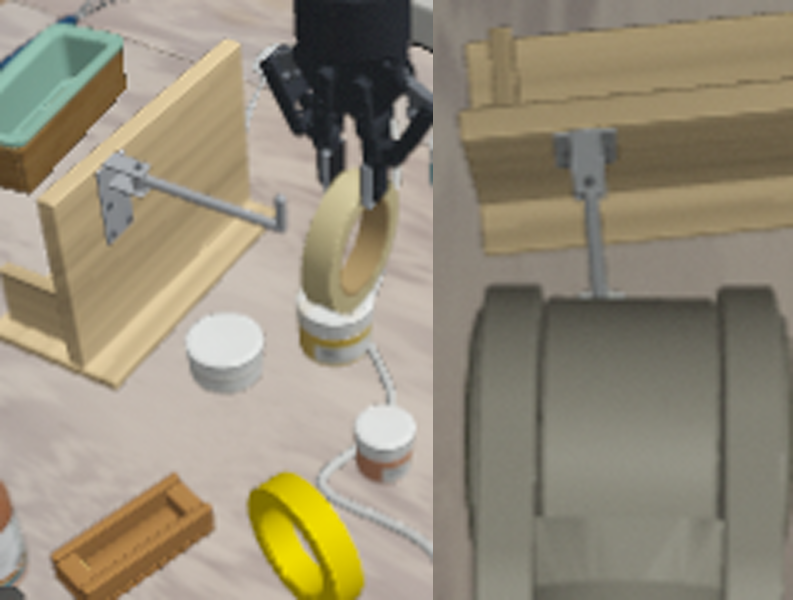

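The tape hangs upright in the gripper in front of the pin, clear of its rest. I'll check its position against the prediction.

Run:
```python
from h import *
import pickle
S,T=pickle.load(open('o3.pkl','rb'))
im=S['image'];h=cv2.cvtColor(im,cv2.COLOR_BGR2HSV);m=cv2.inRange(h,(18,45,70),(35,140,255));m[:,:268]=0;m[:165]=0;m[216:]=0;m[:,302:]=0
n,l,st,_=cv2.connectedComponentsWithStats(m);k=1+np.argmax(st[1:,4]);print('obs x0,y0,x1,y1',st[k,0],st[k,1],st[k,0]+st[k,2],st[k,1]+st[k,3])
c=np.array([.4255,.0635,.195]);a=np.array([np.cos(.06),np.sin(.06),0]);t=np.array([-a[1],a[0],0]);z=np.array([0,0,1])
f=np.linspace(0,2*np.pi,180)
q=proj(S,[c+k*a*.012+.052*(np.cos(x)*t+np.sin(x)*z) for k in(-1,1) for x in f]);print(q.min(0),q.max(0))
print('pin top pred',proj(S,[.487,.067,.2105]),'obs',180+281/3.33,120+197/3.33)
```

```text
obs x0,y0,x1,y1 270 170 300 214
[270.56394822 168.88676481] [300.16642039 213.19794605]
pin top pred [[263.73851028 178.41036609]] obs 264.38438438438436 179.15915915915917
```

>>> apply_moves(moves=[0.5,0.03,0,0,0,0,1,0.06,0,0,0,0,1.5,0.09,0,0,0,0,2,0.12,0,0,0,0,2.5,0.15,0,0,0,0,3,0.18,0,0,0,0,3.5,0.21,0,0,0,0,4,0.24,0,0,0,0,4.5,0.27,0,0,0,0,5,0.31,0,0,0,0,5,0.31,0,0,0,0,5,0.31,0,0,0,0])

```text
clock: 11.17
tcp_pos: [0.552, 0.0723, 0.2417]
orientation: [-0.0, 0.685, 0.729, -0.0]
wrist_force: [-1.2, 0.6, -1.5]
finger_gap: 0.023
grip_force: 40.9
```

Run:
```python
from h import *
s=status.get_state();print(s['tcp_pos'],s['orientation'],s['finger_gap'],s['wrist_force'])
s=cam('scene')
cv2.imwrite('pics/g1.png',cv2.resize(s['image'][120:270,180:310],(520,600),interpolation=cv2.INTER_CUBIC))
```

```text
[0.55196463 0.07234019 0.2417453 ] [-1.42465170e-04  6.84686543e-01  7.28837634e-01 -1.47190454e-04] 0.02295410798082072 [-1.23385994  0.58249333 -1.53238491]
```

View pics/g1.png

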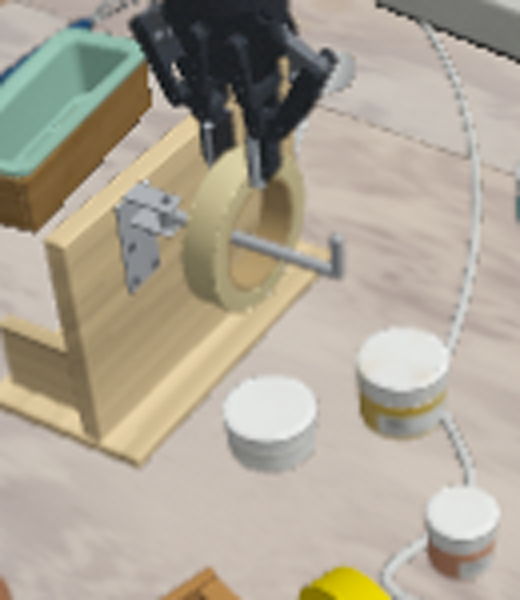

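The ring is threaded over the arm, past the pin. Next I lower it.

>>> apply_moves(moves=[0,0,-0.4,0,0,0,0,0,-0.8,0,0,0,0,0,-1.2,0,0,0,0,0,-1.5,0,0,0,0,0,-1.65,0,0,0,0,0,-1.65,0,0,0,0,0,-1.65,0,0,0])

```text
clock: 11.8
tcp_pos: [0.5513, 0.0709, 0.2002]
orientation: [0.0, 0.685, 0.728, -0.001]
wrist_force: [-1.4, -2.8, -0.1]
finger_gap: 0.023
grip_force: 41.0
```

>>> apply_moves(moves=[0,0,-0.05,0,0,0,0,0,-0.1,0,0,0,0,0,-0.1,0,0,0])

```text
clock: 12.05
tcp_pos: [0.5516, 0.071, 0.1995]
orientation: [0.001, 0.685, 0.728, -0.0]
wrist_force: [-3.7, -2.5, 9.3]
finger_gap: 0.023
grip_force: 42.2
```

>>> apply_moves(moves=[0,0,0.06,0,0,0,0,0,0.06,0,0,0,0,0,0.06,0,0,0,0,0,0.06,0,0,0,0,0,0.06,0,0,0,0,0,0.06,0,0,0], claw=50)

```text
clock: 12.55
tcp_pos: [0.5517, 0.0717, 0.1993]
orientation: [-0.0, 0.685, 0.728, -0.0]
wrist_force: [0.3, -0.3, -0.6]
finger_gap: 0.0429
grip_force: 0.0
```

>>> apply_moves(moves=[0,0,0.2,0,0,0,0,0,0.6,0,0,0,0,0,1.2,0,0,0,0,0,2,0,0,0,0,0,3,0,0,0,0,0,4,0,0,0,-2,0,4,0,0,0,-4,0,4,0,0,0,-5,0,4,0,0,0,-5,0,4,0,0,0,-5,0,4,0,0,0,-5,0,4,0,0,0,-5,0,4,0,0,0,-5,0,4,0,0,0,-5,0,4,0,0,0,-5,0,4,0,0,0])

```text
clock: 13.88
tcp_pos: [0.4275, 0.0715, 0.2993]
orientation: [-0.0, 0.685, 0.728, -0.0]
wrist_force: [0.9, -0.1, 0.2]
finger_gap: 0.0432
grip_force: 0.0
```

Run:
```python
from h import *
s=status.get_state();print(s['tcp_pos'],s['finger_gap'],s['clock'])
s=cam('scene');t=cam('top')
def bb(im):
  h=cv2.cvtColor(im,cv2.COLOR_BGR2HSV);m=cv2.inRange(h,(18,45,70),(35,140,255));return m
A=cv2.resize(s['image'][120:270,180:310],(433,500),interpolation=cv2.INTER_CUBIC);B=cv2.resize(t['image'][90:240,240:330],(300,500),interpolation=cv2.INTER_CUBIC)
cv2.imwrite('pics/h1.png',np.hstack([A,B]))
```

```text
[0.42753881 0.07147768 0.29934017] 0.043200668609930104 13.8833
```

View pics/h1.png

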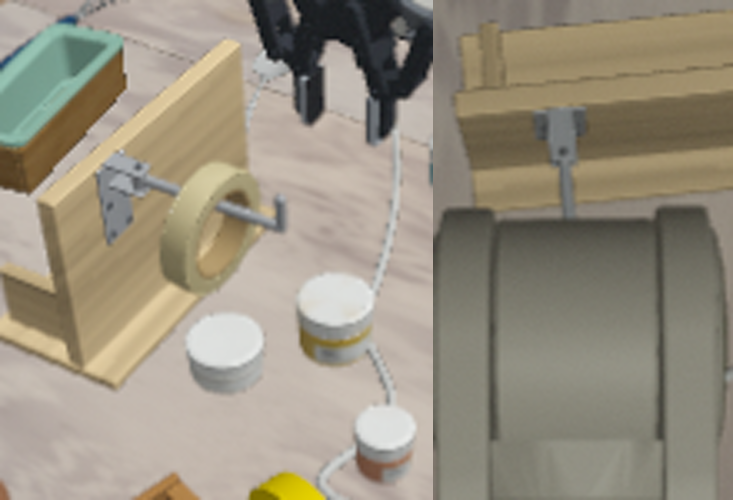

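The roll hangs on the arm between the hinge and the pin, and the gripper is clear. I'll let it settle, then hand in.

>>> apply_moves(moves=[0,0,0,0,0,0,0,0,0,0,0,0,0,0,0,0,0,0,0,0,0,0,0,0,0,0,0,0,0,0,0,0,0,0,0,0,0,0,0,0,0,0,0,0,0,0,0,0,0,0,0,0,0,0,0,0,0,0,0,0,0,0,0,0,0,0,0,0,0,0,0,0,0,0,0,0,0,0,0,0,0,0,0,0,0,0,0,0,0,0,0,0,0,0,0,0,0,0,0,0,0,0,0,0,0,0,0,0,0,0,0,0,0,0,0,0,0,0,0,0])

```text
clock: 15.65
tcp_pos: [0.4268, 0.0716, 0.2996]
orientation: [0.0, 0.685, 0.728, 0.0]
wrist_force: [-0.6, -0.3, 0.2]
finger_gap: 0.0428
grip_force: 0.0
```

>>> apply_moves(moves=[0,0,0,0,0,0,0,0,0,0,0,0,0,0,0,0,0,0,0,0,0,0,0,0,0,0,0,0,0,0,0,0,0,0,0,0,0,0,0,0,0,0,0,0,0,0,0,0,0,0,0,0,0,0,0,0,0,0,0,0,0,0,0,0,0,0,0,0,0,0,0,0,0,0,0,0,0,0,0,0,0,0,0,0,0,0,0,0,0,0,0,0,0,0,0,0,0,0,0,0,0,0,0,0,0,0,0,0,0,0,0,0,0,0,0,0,0,0,0,0])

```text
clock: 17.32
tcp_pos: [0.4268, 0.0715, 0.2996]
orientation: [0.0, 0.685, 0.728, 0.0]
wrist_force: [-0.2, -0.2, -0.1]
finger_gap: 0.0426
grip_force: 0.0
```

Run:
```python
from h import *
a=cam('scene')['image'][150:225,215:275].astype(int)
for _ in range(4): b=cam('scene')['image'][150:225,215:275].astype(int);print(abs(a-b).max())
print(job.hand_in())
```

```text
29
30
35
35
the job is handed in; nothing more can be done
None
```

The hook is out against its stop and the tape roll hangs on its arm between the panel and the pin, gripper clear; I handed the job in at about 17.6 s, no verdict came back, and my last camera check for stillness was inconclusive.

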